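# Dry the coffee tools: load the utensil dryer and hold its spring dial at the third click

## Task

Lay the grinder brush and the coffee scoop flat on the tray of the white utensil dryer, one along each lane, both with their heads (bristles and bowl) towards the blower box; set them down, do not drop them. Then turn the dial on the blower box clockwise (seen from above) past its first two clicks to the third one, where the pointer stands at the three dots, and finish while still holding it there against its return spring, because the blower runs only while the dial is held. Leave the fork, the tamper and the jar where they are.

Things in the scene. Friction and masses are not known exactly. Their poses are not given: they have to be found in the camera images.
- dryer: white utensil dryer, 283x132 mm, fixed. Origin: on the counter under the middle of its flat tray; x runs along the lanes to the blower box, z up. Tray: x -102 to 101 mm, floor 16 mm over the counter, edged and halved lengthwise by beads 3 mm high and wide: two lanes 61 mm wide, 199 mm long. Blower box: x 101 to 181 mm, 58 mm high, dark air outlets facing the tray, dial on top
- lane_left (a point): middle of the +y lane, on the tray floor; axes as the dryer's
- lane_right (a point): middle of the -y lane, on the tray floor; axes as the dryer's
- dial (a joint): turn of the black dial in rad, axis vertical: 0 at rest, grows clockwise seen from above. Clicks (soft detents) at 0.4, 0.8, 1.2, marked on the box by one, two, three small dark dots; end stop at 1.32. A spring returns it to 0 when let go: 0.06 N m at rest, 0.12 N m at the third click, the clicks adding or taking up to about 0.03 N m
- dial_grip (a point): on the dial's axis, 78 mm over the counter, 141 mm from the dryer's origin along x: middle of the dial's upright grip bar, 44 mm long, 14 wide, 24 tall (top at 91 mm), on a round skirt 48 mm across, 9 thick. Its x axis points along the bar to the pointer end (white line): pi + 0.6 rad counterclockwise from the dryer's x at joint 0, less the joint value
- dial_pointer (a point): pointer end of the dial's grip bar, 22 mm from the axis
- brush: loose grinder brush, 157x20 mm, lying flat: wooden handle, dark bristles, 0.03 kg. Origin: middle of its underside; y axis along it, bristle end at y = -78 mm, handle end at y = +75 mm. The handle is 12 mm wide and 10 mm tall; grip it across at y = +10 to +20 mm, where it balances
- brush_head (a point): in the bristles, 70 mm from the brush's origin along its -y
- scoop: loose steel coffee scoop, 136 mm long, 0.05 kg: round bowl 41 mm across, 20 deep, flat handle 16 mm wide. Origin: middle of its underside; y axis along it, bowl centred at y = +47 mm, handle end at y = -68 mm. The handle rises towards the bowl rim (19 mm); grip it across at y = 0 to +8 mm
- scoop_head (a point): in the bowl, 47 mm from the scoop's origin along its +y
- fork: bystander: steel table fork, 193 mm, lying flat at the right
- tamper: bystander: coffee tamper, wooden knob on a steel foot 58 mm across, 84 mm tall
- jar: bystander: glass jar with a white lid, 58x62x99 mm
- water_dispenser: white water dispenser, fixed, 330 mm tall, right of the dryer: an obstacle. Origin: on the counter under its middle; body 150 mm wide (y), x -73 to 154 mm, with a 60 mm wide head to x = -123 mm (221 to 303 mm up) and a 21 mm high drip cup to x = -154 mm. Left of it, beyond the dryer, the espresso machine, 390 mm tall, fills x > -120, y > 345 mm

How it is judged:
By the outcome, as a careful person would: the job done as asked, in the order asked, and still so for the second after the job is handed in, while the arm keeps its last pose, push and grip.
It also fails if it takes over 72 s, if anything falls off the work surface, if the arm or the gripper's body presses on something with over 40 N, if the wrist force passes 120 N, or if a joint passes its speed limit or range.

## Robot

A 7-joint arm with a two-finger parallel gripper is mounted at the origin on a cart in front of the work surface, level with it; the furniture and walls round the work are solid. World frame = base frame: x ahead of the robot, y to its left, z up, the work surface at z = 0. Lengths are in m, angles in rad, forces in N, time in s.
With the tool pointing down it reaches from about 0.425 to 0.875 m from the base axis. Payload 4.7 kg.
Tool frame: the origin (TCP) lies at the centre of the arm's flange, where the gripper is bolted on; the fingertips stand 173 mm ahead of it and the grasp point (between the pads) lies 155 mm ahead of it; z points along the fingers, y is the line along which they close (so a half turn about z gives the same grasp; the last joint's range is limited). The gripper opens to 85 mm and grips with 20 to 120 N. Pads are 22 mm wide; open, the fingers measure 114 mm over their backs; the gripper's body (76 mm by 85 mm) begins 54 mm behind the grasp point. The pads swing forward as they close: fully open they stand 13 mm farther back than shut.
Start: joints at [1.301, 0.321, -0.07, 1.45, 0.023, 1.371, -0.057], TCP at [0.182, -0.624, 0.405] pointing down, gripper open.
Joint ranges: [-2.86, 2.86], [-0.3, 2.09], [-1.38, 1.24], [0.06, 2.45], [-1.56, 4.7], [0.09, 2.05], [-2.69, 2.69]. Speed limits (rad/s): [2.57, 2.57, 3.14, 3.14, 3.14, 3.14, 3.14].

## Interface

Orientations are given as a rotation vector (axis times angle).
In Python, from workcell import bot gives the robot as it stands.
- The arm moves only by the tool drive_tool, never from a script. Its argument "targets" is a list of rows, each a list of 5 numbers: the shift along the tool's x, y, z in cm, then the turn about the tool's z in rad, then the closure, from 0 (fully open) to 1 (shut). A call has 1 to 10 rows; each row shifts and turns the commanded pose from where the row before left it, along the tool's axes as they then stand; what a row does not reach is not made up. A row lasts 1/10 s, in which the tool goes at most 50 mm and 8.59 degrees, less where a joint would pass 70% of its speed; a pose out of reach is approached as far as the arm can. A call with a gripper value outside its range is refused whole. The fingers move at their own pace and stop on an object; "newtons" is the grip in N (left out, the last holds). Time passes only in rows, so rows that do not move let the fingers close. It gives the time, the measured TCP pose, the force, the opening and the grip force at its end, in the units of the state.
- bot.get_state(): the state, without advancing time (a new reading comes with each control period).
- bot.snapshot(name): name is "scene" or "top" or "wrist"; returns the picture (400x640x3 uint8, red, green, blue); there is no depth.
- bot.calibration(name): a dict with "fx", "fy", "cx", "cy" (pixels), "rvec" (rotation vector, rad) and "tvec" (3), from world to camera coordinates, as OpenCV has them. Camera axes: x right, y down, z forward; pixel columns grow to the right and rows downward; lengths in m; the calibration is good to about 2 mm. A picture is of the moment at which its call begins: read the wrist's pose just before it. calibration takes no time and is no camera call; for the wrist camera it gives the pose at the moment of the call.
- bot.hand_in(): hands the job in; it is judged then, once.
The state is a dict: "t": time; "joint_pos": joint angles; "joint_velocities": joint speeds; "effort": joint torques, N m; "ee_pos": TCP position; "tcp_rot": TCP orientation; "force": force on the tool from outside, world axes, zero at the start; "torque": the same for the moment, N m; "grip_width": opening from 0.0 (shut) to 1.0 (fully open); "gripper_force": force on a finger pad.
Only numpy, scipy, OpenCV 4.12 (cv2) and the standard library are available. Lean on these libraries where they do the work, as an engineer would, in place of code of your own. Each camera call takes 0.05 s, during which the arm holds its last target. There are 200 camera calls.

## Working session

There is one attempt and no reset: what is moved stays moved. The work goes in short steps, Python scripts to look and compute and a tool call to move; the robot and the scene stay as the last step left them, time stands still between calls to the robot, and variables do not carry over. Pictures are saved under pics/ and viewed, at most 11 in all, crops included, and the job is handed in when it is done.

Besides the shell and the picture viewer there is one more tool, called after "Request:" by a JSON object that holds its "method" and its "body". drive_tool: Moves the arm, as the interface text tells. Its arguments: {"type":"object","properties":{"targets":{"type":"array","items":{"type":"array","items":{"type":"number"}}},"newtons":{"type":"number"}},"required":["targets"]}

```bash
mkdir -p pics; python3 - <<'E'
from workcell import bot
import cv2
for n in("scene","top"):
    cv2.imwrite(f"pics/{n}0.png",bot.snapshot(n)[:,:,::-1]); print(n,bot.calibration(n))
print(bot.get_state())
E
```

```text
scene {'fx': 441.1710720831742, 'fy': 441.1710720831742, 'cx': 313.88606456058864, 'cy': 209.4916576767786, 'rvec': array([ 0.61618409, -2.36320942,  1.49065326]), 'tvec': array([0.43082725, 0.15636692, 1.27660733])}
top {'fx': 489.0088792412572, 'fy': 489.0088792412572, 'cx': 318.29682989017294, 'cy': 192.67289092287572, 'rvec': array([ 2.41734445, -1.47063032,  0.26399603]), 'tvec': array([-0.26127126,  0.44646925,  1.42690326])}
{'t': 0.1, 'joint_pos': array([ 1.30110857,  0.32174036, -0.07009415,  1.45157179,  0.02255055,
        1.37079189, -0.05695652]), 'joint_velocities': array([-0.00063722, -0.00119497,  0.00161448, -0.0032242 ,  0.0001725 ,
        0.00225418,  0.00030027]), 'effort': array([-3.53438472e-04, -4.94877470e+01, -3.83991888e-01, -3.15210092e+01,
        1.29761430e-02,  7.40452000e-03,  8.32717916e-06]), 'ee_pos': array([ 0.18192663, -0.62382453,  0.40372876]), 'tcp_rot': array([-3.10834164e+00, -4.43992467e-01,  4.49308032e-04]), 'force': array([-0.87554341, -1.00821038,  0.42662854]), 'torque': array([-0.02620805,  0.0414239 ,  0.01813545]), 'gripper_force': 0.0, 'grip_width': 1.0002943446358659}
```

View pics/top0.png

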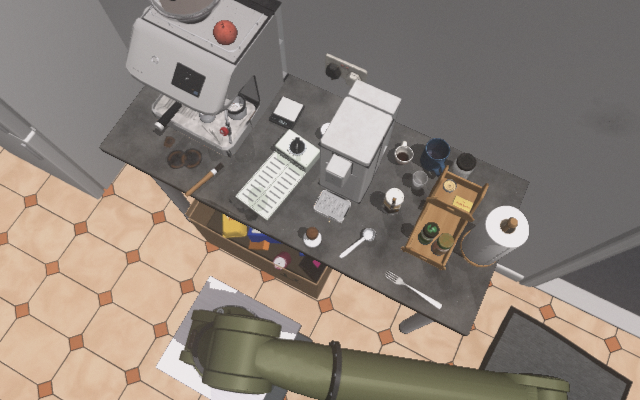

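View pics/scene0.png

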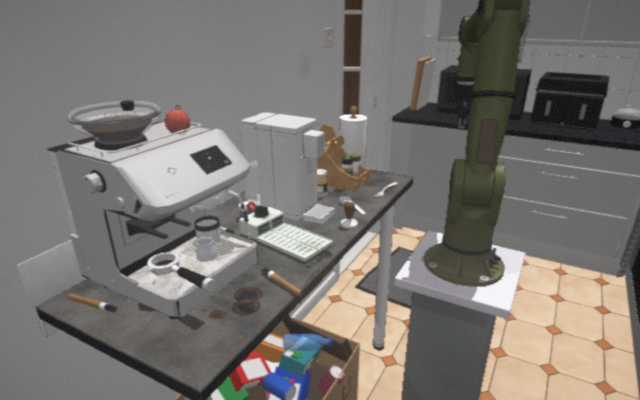

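The top view shows the dryer (~278,175), a wooden-handled item (205,180), the scoop (358,243), tamper (312,237) and fork (413,290). The scene view shows a second brush-like item at (90,302), so I'll zoom in and project both.

```bash
cat > h.py <<'E'
import numpy as np,cv2
from scipy.spatial.transform import Rotation as R
def world(c,px,z=0.):
    px=np.atleast_2d(np.array(px,float)); r=R.from_rotvec(c['rvec']).as_matrix(); t=np.array(c['tvec'])
    d=np.c_[(px[:,0]-c['cx'])/c['fx'],(px[:,1]-c['cy'])/c['fy'],np.ones(len(px))]@r
    o=-r.T@t; return o+d*((z-o[2])/d[:,2])[:,None]
def pix(c,P):
    K=np.array([[c['fx'],0,c['cx']],[0,c['fy'],c['cy']],[0,0,1]])
    return cv2.projectPoints(np.atleast_2d(np.array(P,float)),np.array(c['rvec']),np.array(c['tvec']),K,None)[0][:,0]
E
python3 - <<'E'
from workcell import bot
from h import *
s=cv2.imread('pics/scene0.png');t=cv2.imread('pics/top0.png')
a=cv2.resize(t[120:265,175:385],None,fx=3.8,fy=3.8,interpolation=cv2.INTER_CUBIC)
b=cv2.resize(s[230:330,40:170],(400,308)); 
b2=cv2.resize(s[200:310,235:365],(400,338))
cv2.imwrite('pics/c1.png',a); cv2.imwrite('pics/c2.png',np.hstack([b[:308],b2[:308]]))
T=bot.calibration('top');S=bot.calibration('scene')
print('top brush',world(T,[[188,192],[222,166]],.005),'scoop',world(T,[[342,255],[369,235]],.01))
print('scene b1',world(S,[[70,297],[115,310]],.005),'b2',world(S,[[264,268],[299,293]],.005))
E
```

```text
top brush [[0.34870352 0.36211126 0.005     ]
 [0.47801737 0.31189087 0.005     ]] scoop [[ 0.39094763 -0.17432248  0.01      ]
 [ 0.48700499 -0.22110373  0.01      ]]
scene b1 [[0.84697672 0.65676131 0.005     ]
 [0.69955305 0.63576925 0.005     ]] b2 [[0.48658538 0.30301271 0.005     ]
 [0.33769827 0.3563496  0.005     ]]
```

View pics/c1.png

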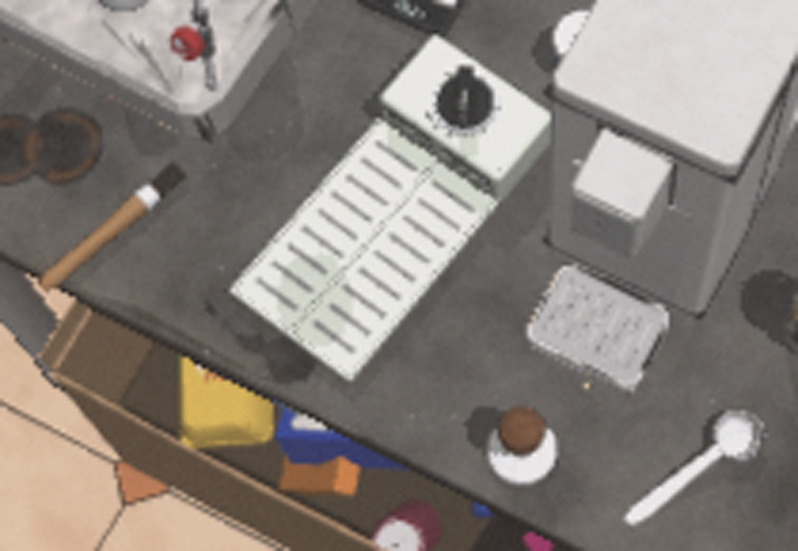

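View pics/c2.png

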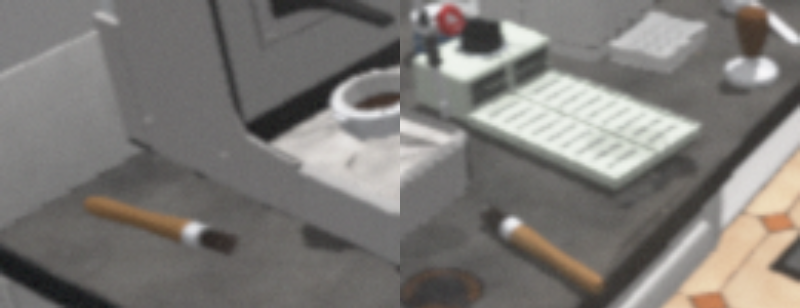

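The near brush at (205,180) is the one in reach; its bristles already face up and to the right, as does the scoop bowl. Next I fit the dryer pose.

```bash
python3 - <<'E'
from workcell import bot
from h import *
from scipy.optimize import least_squares
T=bot.calibration('top');S=bot.calibration('scene')
c=lambda u:np.array(u,float)/3.8+[175,120]
c2=lambda u:np.array(u,float)/[3.077,3.073]+[235,200]
pts=[(-102,66,17,232,290),(-102,-66,17,350,380),(181,66,58,438,37),(181,-66,58,550,118),(101,66,58,380,100),(101,-66,58,497,172)]
A=np.array(pts);P=A[:,:3]/1000;U=c(A[:,3:])
def tf(p): return P@R.from_euler('z',p[2]).as_matrix().T+[p[0],p[1],0]
f=least_squares(lambda p:(pix(T,tf(p))-U).ravel(),[.55,.1,-.4]); p=f.x
print('dryer',p.round(4),'res',(f.fun).round(1))
w=lambda q:(R.from_euler('z',p[2]).apply(np.array(q)/1000)+[p[0],p[1],0]).round(4)
for n,q in dict(laneL=(0,32,16),laneR=(0,-32,16),dial=(141,0,78)).items(): print(n,w(q))
print('dial seen',world(T,c([[465,100]]),.075))
b=world(T,c([[45,282],[178,170]]),.006); s=world(T,c([[632,520],[737,435]]),[0.008,.018][1])
for n,q in(('brush',b),('scoop',s)): d=q[1]-q[0]; print(n,q.round(4),'len',np.hypot(*d[:2]).round(4),'head yaw',np.arctan2(d[1],d[0]).round(3))
print('disp head top',world(T,c([[605,130],[672,158],[577,180],[625,218]]),.303),'body',world(T,c([[560,80],[738,168]]),.33))
E
```

```text
dryer [ 0.4921  0.1314 -0.173 ] res [-0.7  0.2  0.1  0.4 -0.8 -1.8  1.7 -1.1 -0.9 -0.9  0.5  2.9]
laneL [0.4976 0.1629 0.016 ]
laneR [0.4866 0.0999 0.016 ]
dial [0.631  0.1072 0.078 ]
dial seen [[0.62782569 0.10622676 0.075     ]]
brush [[0.3403 0.3609 0.006 ]
 [0.4814 0.3143 0.006 ]] len 0.1485 head yaw -0.319
scoop [[ 0.383  -0.1755  0.018 ]
 [ 0.4861 -0.2205  0.018 ]] len 0.1125 head yaw -0.411
disp head top [[ 0.5603132  -0.05159918  0.303     ]
 [ 0.56268108 -0.1028498   0.303     ]
 [ 0.51723071 -0.05145934  0.303     ]
 [ 0.50708476 -0.09384647  0.303     ]] body [[ 0.56847224 -0.01154672  0.33      ]
 [ 0.56516204 -0.14972658  0.33      ]]
```

```bash
cat >> h.py <<'E'
def heading(s):
    m=R.from_rotvec(s['tcp_rot']).as_matrix(); return np.arctan2(m[1,0],m[0,0]),m
def plan(bot,p,h,n,g,s=None):
    """rows from the present pose to TCP p with tool-x heading h (delta unwrapped as h-now given)"""
    s=bot.get_state(); h0,_=heading(s); m=R.from_rotvec(s['tcp_rot'])
    p=np.array(p); print('now',s['t'],s['ee_pos'].round(4),'heading',h0.round(3),'j',s['joint_pos'].round(2),'tilt',m.as_matrix()[:,2].round(3))
    pos=s['ee_pos'].copy(); hh=h0; dp=(p-pos); 
    turn=-(h-h0)/n; rows=[]
    for i in range(n):
        tgt=s['ee_pos']+dp*(i+1)/n
        M=np.array([[np.cos(hh),np.sin(hh),0],[np.sin(hh),-np.cos(hh),0],[0,0,-1]])
        d=np.round(M.T@(tgt-pos)*100,1 if n>3 else 2); tr=round(turn,3)
        pos=pos+M@d/100; hh-=tr; rows.append([*d.tolist(),tr,g])
    print(rows,'ends',pos.round(4),round(hh,3))
E
python3 - <<'E'
from workcell import bot
from h import *
plan(bot,[.447,-.203,.33],2.73,18,0)
E
```

```text
now 0.1 [ 0.1819 -0.6238  0.4037] heading 0.284 j [ 1.3   0.32 -0.07  1.45  0.02  1.37 -0.06] tilt [-0.001  0.002 -1.   ]
[[2.1, -1.8, 0.4, np.float64(-0.136), 0], [2.3, -1.6, 0.4, np.float64(-0.136), 0], [2.5, -1.2, 0.4, np.float64(-0.136), 0], [2.6, -0.9, 0.4, np.float64(-0.136), 0], [2.7, -0.5, 0.4, np.float64(-0.136), 0], [2.7, -0.1, 0.5, np.float64(-0.136), 0], [2.8, 0.3, 0.4, np.float64(-0.136), 0], [2.7, 0.6, 0.4, np.float64(-0.136), 0], [2.6, 1.0, 0.4, np.float64(-0.136), 0], [2.4, 1.3, 0.4, np.float64(-0.136), 0], [2.2, 1.6, 0.4, np.float64(-0.136), 0], [2.0, 2.0, 0.4, np.float64(-0.136), 0], [1.7, 2.1, 0.4, np.float64(-0.136), 0], [1.4, 2.4, 0.4, np.float64(-0.136), 0], [1.0, 2.6, 0.4, np.float64(-0.136), 0], [0.7, 2.7, 0.5, np.float64(-0.136), 0], [0.4, 2.7, 0.4, np.float64(-0.136), 0], [-0.1, 2.8, 0.4, np.float64(-0.136), 0]] ends [ 0.4475 -0.2029  0.3297] 2.732
```

Request:
{"method": "drive_tool", "body": {"targets": [[2.1, -1.8, 0.4, -0.136, 0], [2.3, -1.6, 0.4, -0.136, 0], [2.5, -1.2, 0.4, -0.136, 0], [2.6, -0.9, 0.4, -0.136, 0], [2.7, -0.5, 0.4, -0.136, 0], [2.7, -0.1, 0.5, -0.136, 0], [2.8, 0.3, 0.4, -0.136, 0], [2.7, 0.6, 0.4, -0.136, 0], [2.6, 1.0, 0.4, -0.136, 0], [2.4, 1.3, 0.4, -0.136, 0]], "newtons": 40}}

```text
t: 1.1
ee_pos: [0.3297, -0.389, 0.3632]
tcp_rot: [-2.132, -2.307, 0.0]
force: [0.1, -0.3, 0.0]
grip_width: 0.999
gripper_force: 0.0
```

Request:
{"method": "drive_tool", "body": {"targets": [[2.2, 1.6, 0.4, -0.136, 0], [2.0, 2.0, 0.4, -0.136, 0], [1.7, 2.1, 0.4, -0.136, 0], [1.4, 2.4, 0.4, -0.136, 0], [1.0, 2.6, 0.4, -0.136, 0], [0.7, 2.7, 0.5, -0.136, 0], [0.4, 2.7, 0.4, -0.136, 0], [-0.1, 2.8, 0.4, -0.136, 0], [0, 0, 0, 0, 0], [0, 0, 0, 0, 0]]}}

```text
t: 2.1
ee_pos: [0.4474, -0.2028, 0.3304]
tcp_rot: [-0.638, -3.075, 0.0]
force: [-0.7, -0.3, -0.3]
grip_width: 0.999
gripper_force: 0.0
```

```bash
python3 - <<'E'
from workcell import bot
from h import *
plan(bot,[.447,-.203,.33],2.73,1,0)
c=bot.calibration('wrist'); cv2.imwrite('pics/w1.png',bot.snapshot('wrist')[:,:,::-1]); np.save('w1.npy',c,allow_pickle=True); print(c, pix(c,[[.447,-.203,.015],[.4861,-.2205,.018]]))
E
```

```text
now 2.1 [ 0.4474 -0.2028  0.3304] heading 2.732 j [ 0.95  0.07 -0.6   1.91  0.04  1.17  1.5 ] tilt [-0.001 -0.    -1.   ]
[[0.03, -0.04, 0.04, np.float64(0.002), 0]] ends [ 0.447 -0.203  0.33 ] 2.73
{'fx': 332.29563445485496, 'fy': 332.29563445485496, 'cx': 315.5380988642195, 'cy': 199.4292493505855, 'rvec': array([-2.42698154, -1.59181837, -0.22118153]), 'tvec': array([ 0.00801205, -0.48718504,  0.1729501 ])} [[315.44309852 187.12215739]
 [314.92437507 233.8553262 ]]
```

View pics/w1.png

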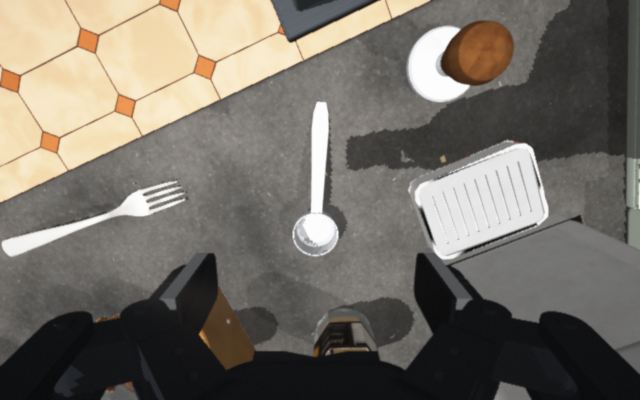

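Bowl centre at (315,233), handle end at (320,103); the prediction agrees. Now the yaw and the grip point.

```bash
python3 - <<'E'
from workcell import bot
from h import *
c=np.load('w1.npy',allow_pickle=True).item()
b=world(c,[315.5,234],.019)[0]; e=world(c,[320,103],.005)[0]; d=(b-e)[:2]
y=np.arctan2(d[1],d[0]); g=b[:2]-.043*d/np.hypot(*d); print(b,e,np.hypot(*d),y,g)
plan(bot,[*g,.177],y+np.pi,6,0)
E
```

```text
[ 0.48607053 -0.21991823  0.019     ] [ 0.38328893 -0.17109649  0.005     ] 0.11378760850405317 -0.44345212394810274 [ 0.44722967 -0.20146864]
now 2.15 [ 0.4471 -0.2037  0.3304] heading 2.73 j [ 0.95  0.07 -0.6   1.91  0.04  1.17  1.5 ] tilt [-0.001 -0.    -1.   ]
[[0.0, 0.0, 2.6, np.float64(0.005), 0], [0.0, 0.1, 2.5, np.float64(0.005), 0], [0.0, 0.0, 2.6, np.float64(0.005), 0], [0.0, 0.0, 2.5, np.float64(0.005), 0], [0.1, 0.1, 2.6, np.float64(0.005), 0], [-0.0, 0.0, 2.5, np.float64(0.005), 0]] ends [ 0.447  -0.2014  0.1774] 2.7
```

Request:
{"method": "drive_tool", "body": {"targets": [[0, 0, 2.6, 0.005, 0], [0, 0.1, 2.5, 0.005, 0], [0, 0, 2.6, 0.005, 0], [0, 0, 2.5, 0.005, 0], [0, 0.1, 2.5, 0.005, 0], [0, 0, 2.5, 0.005, 0], [0, 0, 0, 0, 0], [0, 0, 0, 0, 0.5], [0, 0, 0, 0, 1], [0, 0, 0, 0, 1]], "newtons": 30}}

```text
t: 3.15
ee_pos: [0.4489, -0.2019, 0.1801]
tcp_rot: [0.686, 3.063, -0.002]
force: [-0.0, -0.1, -0.2]
grip_width: 0.514
gripper_force: 0.0
```

Request:
{"method": "drive_tool", "body": {"targets": [[0, 0, 0, 0, 1], [0, 0, 0, 0, 1], [0, 0, 0, 0, 1], [0, 0, 0, 0, 1], [0, 0, 0, 0, 1]]}}

```text
t: 3.65
ee_pos: [0.4486, -0.2015, 0.1794]
tcp_rot: [0.686, 3.065, -0.001]
force: [-1.5, 0.5, 6.0]
grip_width: 0.118
gripper_force: 29.5
```

Request:
{"method": "drive_tool", "body": {"targets": [[0, 0, -0.5, 0, 1], [0, 0, -1, 0, 1], [0, 0, -2.5, 0, 1], [0, 0, -3, 0, 1], [0, 0, -4, 0, 1], [0, 0, -4, 0, 1], [0, 0, -4, 0, 1], [0, 0, -4, 0, 1], [0, 0, -4, 0, 1], [0, 0, -1, 0, 1]]}}

```text
t: 4.65
ee_pos: [0.4491, -0.2007, 0.464]
tcp_rot: [0.682, 3.059, -0.004]
force: [0.8, -0.4, -0.1]
grip_width: 0.121
gripper_force: 29.2
```

```bash
python3 - <<'E'
from workcell import bot
from h import *
print(bot.get_state()['grip_width'],bot.get_state()['force'])
plan(bot,[.44,.05,.46],2.90,9,1)
c=bot.calibration('wrist'); cv2.imwrite('pics/w2.png',bot.snapshot('wrist')[:,:,::-1])
E
```

```text
0.12116968251709213 [ 0.79320303 -0.43938697 -0.1403087 ]
now 4.65 [ 0.4491 -0.2007  0.464 ] heading 2.703 j [ 0.98 -0.03 -0.59  1.72 -0.01  1.43  1.52] tilt [ 0.007 -0.004 -1.   ]
[[1.3, 2.5, 0.0, np.float64(-0.022), 1], [1.2, 2.5, 0.1, np.float64(-0.022), 1], [1.2, 2.5, 0.0, np.float64(-0.022), 1], [1.1, 2.6, 0.1, np.float64(-0.022), 1], [1.0, 2.6, 0.0, np.float64(-0.022), 1], [1.0, 2.6, 0.1, np.float64(-0.022), 1], [1.0, 2.6, 0.0, np.float64(-0.022), 1], [0.8, 2.6, 0.1, np.float64(-0.022), 1], [0.9, 2.7, 0.0, np.float64(-0.022), 1]] ends [0.4397 0.0502 0.46  ] 2.901
```

View pics/w2.png

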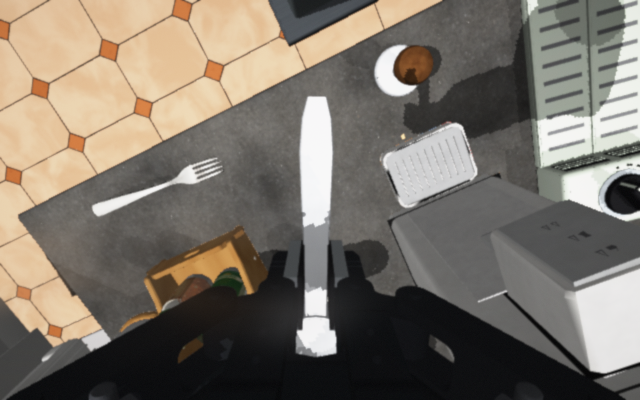

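The scoop is held in the pads, handle end at (316,97). I check its tilt by projection, then carry on.

```bash
python3 - <<'E'
from workcell import bot
from h import *
c=bot.calibration('wrist')
s=bot.get_state(); h=heading(s)[0]; d=np.array([np.cos(h),np.sin(h)]); p=s['ee_pos']
for l in(.068,.072,.076):
  for dz in (.15,.16,.17,.174,.18,.19): print(l,dz,pix(c,[*(p[:2]+l*d),p[2]-dz])[0].round(0),end=' ')
  print()
E
```

```text
0.068 0.15 [317. 107.] 0.068 0.16 [317. 106.] 0.068 0.17 [317. 106.] 0.068 0.174 [317. 106.] 0.068 0.18 [317. 106.] 0.068 0.19 [316. 105.] 
0.072 0.15 [317.  94.] 0.072 0.16 [317.  95.] 0.072 0.17 [317.  95.] 0.072 0.174 [317.  96.] 0.072 0.18 [317.  96.] 0.072 0.19 [317.  96.] 
0.076 0.15 [317.  82.] 0.076 0.16 [317.  83.] 0.076 0.17 [317.  85.] 0.076 0.174 [317.  85.] 0.076 0.18 [317.  86.] 0.076 0.19 [317.  87.]
```

Request:
{"method": "drive_tool", "body": {"targets": [[1.3, 2.5, 0, -0.022, 1], [1.2, 2.5, 0, -0.022, 1], [1.2, 2.5, 0, -0.022, 1], [1.1, 2.6, 0.1, -0.022, 1], [1.0, 2.6, 0, -0.022, 1], [1.0, 2.6, 0.1, -0.022, 1], [1.0, 2.6, 0, -0.022, 1], [0.8, 2.6, 0.1, -0.022, 1], [0.9, 2.7, 0, -0.022, 1], [0, 0, 0, 0, 1]]}}

```text
t: 5.7
ee_pos: [0.4385, 0.0553, 0.456]
tcp_rot: [0.365, 3.12, 0.001]
force: [-0.3, -0.2, -0.4]
grip_width: 0.119
gripper_force: 29.3
```

```bash
python3 - <<'E'
from workcell import bot
from h import *
plan(bot,[.4906,.099,.27],2.969,10,1)
E
```

```text
now 5.7 [0.4385 0.0553 0.456 ] heading 2.908 j [ 0.78 -0.18 -0.84  1.83 -0.14  1.44  1.3 ] tilt [ 0.001  0.001 -1.   ]
[[-0.4, 0.5, 1.9, np.float64(-0.006), 1], [-0.4, 0.6, 1.8, np.float64(-0.006), 1], [-0.4, 0.5, 1.9, np.float64(-0.006), 1], [-0.4, 0.6, 1.8, np.float64(-0.006), 1], [-0.5, 0.5, 1.9, np.float64(-0.006), 1], [-0.4, 0.5, 1.9, np.float64(-0.006), 1], [-0.4, 0.6, 1.8, np.float64(-0.006), 1], [-0.4, 0.5, 1.9, np.float64(-0.006), 1], [-0.5, 0.5, 1.8, np.float64(-0.006), 1], [-0.4, 0.5, 1.9, np.float64(-0.006), 1]] ends [0.4904 0.0986 0.27  ] 2.968
```

Request:
{"method": "drive_tool", "body": {"targets": [[-0.4, 0.5, 1.9, -0.006, 1], [-0.4, 0.6, 1.8, -0.006, 1], [-0.4, 0.5, 1.9, -0.006, 1], [-0.4, 0.6, 1.8, -0.006, 1], [-0.5, 0.5, 1.9, -0.006, 1], [-0.4, 0.5, 1.9, -0.006, 1], [-0.4, 0.6, 1.8, -0.006, 1], [-0.4, 0.5, 1.9, -0.006, 1], [-0.5, 0.5, 1.8, -0.006, 1], [0, 0, 0, 0, 1]]}}

```text
t: 6.7
ee_pos: [0.4858, 0.0887, 0.2866]
tcp_rot: [-0.292, -3.123, -0.002]
force: [-0.3, 1.2, -1.1]
grip_width: 0.118
gripper_force: 29.3
```

```bash
python3 - <<'E'
from workcell import bot
from h import *
plan(bot,[.4906,.099,.198],2.969,1,1)
c=bot.calibration('wrist');np.save('w3.npy',c,allow_pickle=True); cv2.imwrite('pics/w3.png',bot.snapshot('wrist')[:,:,::-1])
w=lambda x,y,z:R.from_euler('z',-.173).apply([x,y,z])+[.4921,.1314,0]
print(pix(c,[w(-.102,.066,.019),w(-.102,0,.019),w(-.102,-.066,.019),w(0,0,.019),w(-.068,-.032,.02)]).round())
E
```

```text
now 6.7 [0.4858 0.0887 0.2866] heading 2.955 j [ 0.66  0.18 -0.96  1.95  0.17  1.1   1.02] tilt [-0.005  0.001 -1.   ]
[[-0.28, 1.1, 8.86, np.float64(-0.014), 1]] ends [0.4906 0.099  0.198 ] 2.969
[[479.  52.]
 [379.  53.]
 [279.  55.]
 [374. 202.]
 [330. 107.]]
```

View pics/w3.png

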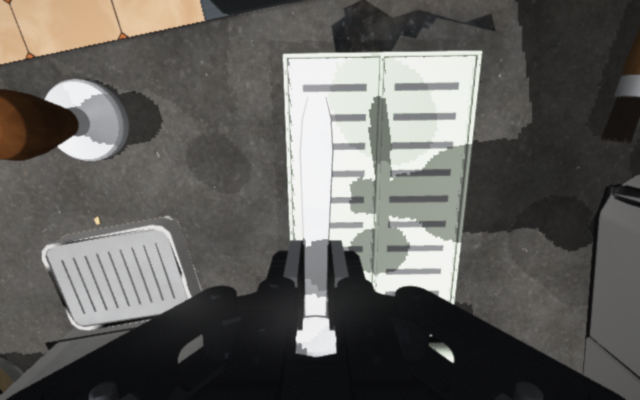

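Tray corners at (284,54) and (482,52) lie within about 1.5 mm of the fit. Lowering the scoop into the right lane.

Request:
{"method": "drive_tool", "body": {"targets": [[-0.1, 0.4, 2, -0.007, 1], [-0.1, 0.4, 2, -0.007, 1], [-0.1, 0.4, 2, 0, 1], [0, 0, 1.5, 0, 1], [0, 0, 0.7, 0, 1], [0, 0, 0, 0, 1], [0, 0, 0, 0, 1]]}}

```text
t: 7.45
ee_pos: [0.492, 0.0995, 0.2075]
tcp_rot: [0.273, 3.129, -0.0]
force: [0.4, 0.6, 0.1]
grip_width: 0.118
gripper_force: 29.3
```

```bash
python3 - <<'E'
from workcell import bot
from h import *
plan(bot,[.4906,.1005,.195],2.969,1,1)
print(bot.get_state()['force'])
E
```

```text
now 7.45 [0.492  0.0995 0.2075] heading 2.967 j [ 0.56  0.33 -0.91  2.    0.32  0.96  0.89] tilt [ 0.001 -0.    -1.   ]
[[0.16, 0.07, 1.25, np.float64(-0.002), 1]] ends [0.4906 0.1005 0.195 ] 2.969
[0.41585113 0.61238332 0.08306329]
```

Request:
{"method": "drive_tool", "body": {"targets": [[0.1, 0.1, 0.5, 0, 1], [0, 0, 0.3, 0, 1], [0, 0, 0.2, 0, 1], [0, 0, 0.1, 0, 1], [0, 0, 0, 0, 1], [0, 0, 0, 0, 1]]}}

```text
t: 8.05
ee_pos: [0.4909, 0.1008, 0.1957]
tcp_rot: [0.273, 3.13, -0.0]
force: [-1.1, 0.7, -0.2]
grip_width: 0.115
gripper_force: 29.3
```

Request:
{"method": "drive_tool", "body": {"targets": [[0, 0, 0.1, 0, 1], [0, 0, 0, 0, 1], [0, 0, 0.1, 0, 1], [0, 0, 0, 0, 1]]}}

```text
t: 8.45
ee_pos: [0.4911, 0.1011, 0.1953]
tcp_rot: [-0.273, -3.13, 0.003]
force: [-5.4, -1.6, 15.5]
grip_width: 0.121
gripper_force: 30.8
```

Request:
{"method": "drive_tool", "body": {"targets": [[0, 0, -0.1, 0, 1], [0, 0, 0, 0, 0.85], [0, 0, 0, 0, 0.7], [0, 0, 0, 0, 0.65], [0, 0, 0, 0, 0.65], [0, 0, -1, 0, 0.65], [0, 0, -2, 0, 0.65], [0, 0, -3, 0, 0.65], [0, 0, -4, 0, 0.65], [0, 0, 0, 0, 0.5]]}}

```text
t: 9.45
ee_pos: [0.4929, 0.102, 0.3001]
tcp_rot: [0.271, 3.12, 0.001]
force: [1.1, -0.6, 0.6]
grip_width: 0.49
gripper_force: 0.0
```

```bash
python3 - <<'E'
from workcell import bot
from h import *
c=bot.calibration('wrist');cv2.imwrite('pics/w4.png',bot.snapshot('wrist')[:,:,::-1])
plan(bot,[.395,.344,.36],2.823,9,0)
E
```

```text
now 9.5 [0.492  0.1013 0.2978] heading 2.968 j [ 0.65  0.19 -0.98  1.92  0.18  1.12  1.  ] tilt [ 0.006 -0.001 -1.   ]
[[1.5, 2.5, -0.7, np.float64(0.016), 0], [1.6, 2.4, -0.7, np.float64(0.016), 0], [1.6, 2.4, -0.7, np.float64(0.016), 0], [1.6, 2.4, -0.7, np.float64(0.016), 0], [1.7, 2.4, -0.7, np.float64(0.016), 0], [1.7, 2.3, -0.6, np.float64(0.016), 0], [1.8, 2.3, -0.7, np.float64(0.016), 0], [1.8, 2.3, -0.7, np.float64(0.016), 0], [1.8, 2.3, -0.7, np.float64(0.016), 0]] ends [0.3954 0.3441 0.3598] 2.824
```

View pics/w4.png

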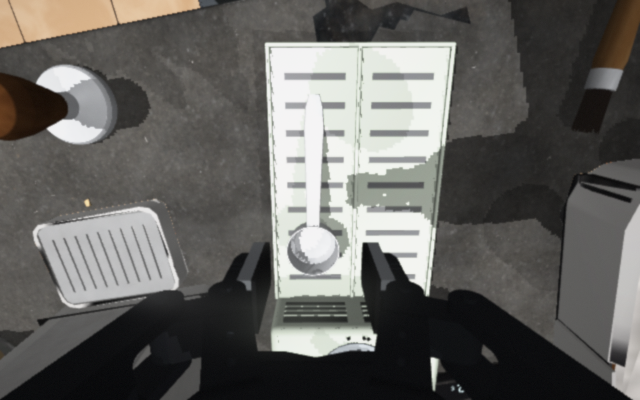

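The scoop lies flat in the right lane, bowl (313,250) towards the box. On to the brush.

Request:
{"method": "drive_tool", "body": {"targets": [[1.5, 2.5, -0.7, 0.016, 0], [1.6, 2.4, -0.7, 0.016, 0], [1.6, 2.4, -0.7, 0.016, 0], [1.6, 2.4, -0.7, 0.016, 0], [1.7, 2.4, -0.7, 0.016, 0], [1.7, 2.3, -0.6, 0.016, 0], [1.8, 2.3, -0.7, 0.016, 0], [1.8, 2.3, -0.7, 0.016, 0], [1.8, 2.3, -0.7, 0.016, 0], [0, 0, 0, 0, 0]]}}

```text
t: 10.5
ee_pos: [0.3914, 0.3474, 0.3573]
tcp_rot: [-0.486, -3.102, -0.005]
force: [-0.1, 0.3, 0.4]
grip_width: 1.0
gripper_force: 0.0
```

```bash
python3 - <<'E'
from workcell import bot
from h import *
plan(bot,[.395,.344,.36],2.823,1,0)
c=bot.calibration('wrist');np.save('w5.npy',c,allow_pickle=True);cv2.imwrite('pics/w5.png',bot.snapshot('wrist')[:,:,::-1])
E
```

```text
now 10.5 [0.3914 0.3474 0.3573] heading 2.831 j [ 0.24  0.22 -1.12  1.8   0.2   1.25  0.32] tilt [-0.001  0.003 -1.   ]
[[-0.44, -0.22, -0.27, np.float64(0.008), 0]] ends [0.395 0.344 0.36 ] 2.823
```

View pics/w5.png

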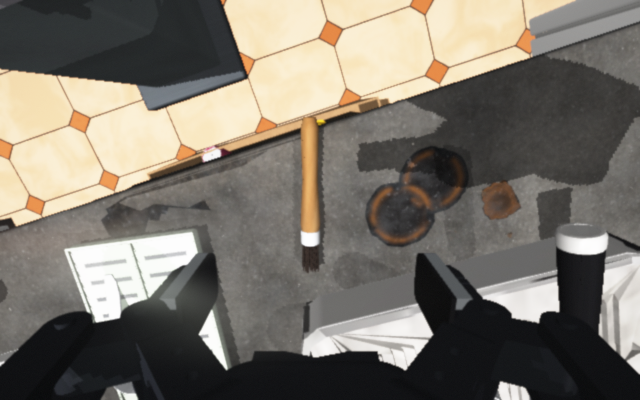

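Handle end at (308,118), bristle tip at (311,270). I compute the grip and check clearance to the espresso machine's tray, whose edge runs (305,310)→(415,272).

```bash
python3 - <<'E'
from workcell import bot
from h import *
c=np.load('w5.npy',allow_pickle=True).item()
e,b=world(c,[[308,118],[311,271]],.006); d=(b-e)[:2]; u=d/np.hypot(*d); y=np.arctan2(d[1],d[0]); g=b[:2]-.093*u
print(e,b,np.hypot(*d),y,g)
T=bot.calibration('top')
for z in(.05,.09): print(z,'trayw',world(c,[[305,310],[415,272],[560,300],[580,240]],z).round(3)[:,:2].tolist(),'tray top',world(T,[[155,128],[228,150],[180,105]],z).round(3)[:,:2].tolist())
plan(bot,[*g,.176],y+np.pi,8,0)
E
```

```text
[0.33386606 0.35935593 0.006     ] [0.48547604 0.31294325 0.006     ] 0.15855511409086212 -0.29707303112826905 [0.39654969 0.34016646]
0.05 trayw [[0.501, 0.302], [0.494, 0.411], [0.565, 0.536], [0.508, 0.56]] tray top [[0.48, 0.562], [0.523, 0.307], [0.591, 0.536]]
0.09 trayw [[0.475, 0.312], [0.469, 0.405], [0.53, 0.511], [0.482, 0.532]] tray top [[0.469, 0.539], [0.51, 0.291], [0.577, 0.514]]
now 10.55 [0.3927 0.3453 0.3565] heading 2.829 j [ 0.24  0.22 -1.12  1.8   0.2   1.25  0.33] tilt [-0.001  0.001 -1.   ]
[[-0.1, -0.0, 2.3, np.float64(-0.002), 0], [-0.0, -0.1, 2.2, np.float64(-0.002), 0], [-0.1, -0.0, 2.3, np.float64(-0.002), 0], [-0.1, -0.1, 2.2, np.float64(-0.002), 0], [-0.0, -0.0, 2.3, np.float64(-0.002), 0], [-0.1, -0.1, 2.2, np.float64(-0.002), 0], [-0.1, -0.0, 2.3, np.float64(-0.002), 0], [-0.0, -0.1, 2.3, np.float64(-0.002), 0]] ends [0.3962 0.34   0.1755] 2.845
```

Request:
{"method": "drive_tool", "body": {"targets": [[-0.1, 0, 2.3, -0.002, 0], [0, -0.1, 2.2, -0.002, 0], [-0.1, 0, 2.3, -0.002, 0], [-0.1, -0.1, 2.2, -0.002, 0], [0, 0, 2.3, -0.002, 0], [-0.1, -0.1, 2.2, -0.002, 0], [-0.1, 0, 2.3, -0.002, 0], [0, -0.1, 2.1, -0.002, 0], [0, 0, 0, 0, 0], [0, 0, 0, 0, 0.3]]}}

```text
t: 11.55
ee_pos: [0.398, 0.3373, 0.1774]
tcp_rot: [-0.473, -3.105, 0.002]
force: [0.4, 0.5, -0.1]
grip_width: 0.857
gripper_force: 0.0
```

Request:
{"method": "drive_tool", "body": {"targets": [[0, 0, 0, 0, 0.6], [0, 0, 0, 0, 1], [0, 0, 0, 0, 1], [0, 0, 0, 0, 1], [0, 0, 0, 0, 1], [0, 0, 0, 0, 1]]}}

```text
t: 12.15
ee_pos: [0.398, 0.3384, 0.1783]
tcp_rot: [0.472, 3.105, 0.0]
force: [0.5, -1.4, 5.6]
grip_width: 0.135
gripper_force: 31.7
```

Request:
{"method": "drive_tool", "body": {"targets": [[0, 0, -0.5, 0, 1], [0, 0, -1, 0, 1], [0, 0, -2, 0, 1], [0, 0, -3, 0, 1], [0, 0, -3, 0, 1], [0, 0, -3, 0, 1], [0, 0, 0, 0, 1]]}}

```text
t: 12.85
ee_pos: [0.3984, 0.3398, 0.307]
tcp_rot: [0.471, 3.1, 0.007]
force: [0.8, 0.0, -0.4]
grip_width: 0.138
gripper_force: 31.0
```

```bash
python3 - <<'E'
from workcell import bot
from h import *
plan(bot,[.4830,.1667,.29],2.969,9,1)
E
```

```text
now 12.85 [0.3984 0.3398 0.307 ] heading 2.84 j [ 0.22  0.28 -1.09  1.86  0.27  1.16  0.3 ] tilt [ 0.006  0.004 -1.   ]
[[-1.5, -1.6, 0.2, np.float64(-0.014), 1], [-1.4, -1.5, 0.2, np.float64(-0.014), 1], [-1.4, -1.6, 0.2, np.float64(-0.014), 1], [-1.4, -1.7, 0.2, np.float64(-0.014), 1], [-1.4, -1.6, 0.1, np.float64(-0.014), 1], [-1.4, -1.6, 0.2, np.float64(-0.014), 1], [-1.3, -1.7, 0.2, np.float64(-0.014), 1], [-1.3, -1.7, 0.2, np.float64(-0.014), 1], [-1.3, -1.7, 0.2, np.float64(-0.014), 1]] ends [0.483  0.1669 0.29  ] 2.966
```

Request:
{"method": "drive_tool", "body": {"targets": [[-1.5, -1.6, 0.2, -0.014, 1], [-1.4, -1.5, 0.2, -0.014, 1], [-1.4, -1.6, 0.2, -0.014, 1], [-1.4, -1.7, 0.2, -0.014, 1], [-1.4, -1.6, 0.1, -0.014, 1], [-1.4, -1.6, 0.2, -0.014, 1], [-1.3, -1.7, 0.2, -0.014, 1], [-1.3, -1.7, 0.2, -0.014, 1], [-1.3, -1.7, 0.2, -0.014, 1], [0, 0, 0, 0, 1]]}}

```text
t: 13.85
ee_pos: [0.4833, 0.1621, 0.2848]
tcp_rot: [-0.283, -3.128, 0.003]
force: [0.1, 0.3, 0.1]
grip_width: 0.136
gripper_force: 31.0
```

```bash
python3 - <<'E'
from workcell import bot
from h import *
plan(bot,[.4830,.1667,.205],2.969,4,1)
E
```

```text
now 13.85 [0.4833 0.1621 0.2848] heading 2.961 j [ 0.57  0.26 -1.05  1.91  0.25  1.11  0.82] tilt [-0.001 -0.002 -1.   ]
[[0.0, 0.1, 2.0, np.float64(-0.002), 1], [0.1, 0.1, 2.0, np.float64(-0.002), 1], [-0.0, 0.1, 2.0, np.float64(-0.002), 1], [0.0, 0.2, 2.0, np.float64(-0.002), 1]] ends [0.4832 0.1672 0.2048] 2.969
```

Request:
{"method": "drive_tool", "body": {"targets": [[0, 0, 2, 0, 1], [0, 0.1, 2, -0.002, 1], [0, 0.1, 2, -0.002, 1], [0, 0, 1.8, -0.002, 1], [0, 0, 0, 0, 1], [0, 0, 0, 0, 1]]}}

```text
t: 14.45
ee_pos: [0.4822, 0.1681, 0.2079]
tcp_rot: [-0.265, -3.13, -0.001]
force: [0.8, -0.5, -0.7]
grip_width: 0.138
gripper_force: 31.0
```

```bash
python3 - <<'E'
from workcell import bot
from h import *
plan(bot,[.4830,.1667,.195],2.969,1,1)
E
```

```text
now 14.45 [0.4822 0.1681 0.2079] heading 2.973 j [ 0.47  0.38 -0.98  1.97  0.38  0.98  0.71] tilt [-0.001  0.001 -1.   ]
[[-0.1, -0.13, 1.29, np.float64(0.004), 1]] ends [0.483  0.1667 0.195 ] 2.969
```

Request:
{"method": "drive_tool", "body": {"targets": [[-0.1, -0.1, 0.6, 0.004, 1], [0, 0, 0.4, 0, 1], [0, 0, 0.2, 0, 1], [0, 0, 0.1, 0, 1], [0, 0, 0, 0, 1], [0, 0, 0, 0, 1]]}}

```text
t: 15.05
ee_pos: [0.4835, 0.1662, 0.1948]
tcp_rot: [0.273, 3.13, 0.0]
force: [0.5, -0.3, 0.3]
grip_width: 0.136
gripper_force: 31.0
```

Request:
{"method": "drive_tool", "body": {"targets": [[0, 0, 0.1, 0, 1], [0, 0, 0, 0, 1], [0, 0, 0, 0, 1]]}}

```text
t: 15.35
ee_pos: [0.4837, 0.1663, 0.1943]
tcp_rot: [0.273, 3.129, -0.001]
force: [-2.5, -1.4, 5.3]
grip_width: 0.138
gripper_force: 31.6
```

Request:
{"method": "drive_tool", "body": {"targets": [[0, 0, 0, 0, 0.85], [0, 0, 0, 0, 0.7], [0, 0, 0, 0, 0.65], [0, 0, 0, 0, 0.65], [0, 0, -1, 0, 0.65], [0, 0, -2, 0, 0.65], [0, 0, -3, 0, 0.65], [0, 0, -4, 0, 0.5], [0, 0, -1, 0, 0.3], [0, 0, 0, 0, 0.3]]}}

```text
t: 16.35
ee_pos: [0.4842, 0.1666, 0.3058]
tcp_rot: [0.273, 3.125, 0.0]
force: [-0.2, -0.6, -0.3]
grip_width: 0.702
gripper_force: 0.0
```

```bash
python3 - <<'E'
from workcell import bot
from h import *
cv2.imwrite('pics/w6.png',bot.snapshot('wrist')[:,:,::-1])
cv2.imwrite('pics/t6.png',bot.snapshot('top')[:,:,::-1])
plan(bot,[.631,.1075,.33],3.569,8,.3)
E
```

```text
now 16.45 [0.4831 0.1657 0.3031] heading 2.967 j [ 0.59  0.24 -1.07  1.89  0.23  1.15  0.83] tilt [-0.001 -0.001 -1.   ]
[[-1.9, -0.4, -0.3, np.float64(-0.075), 0.3], [-2.0, -0.5, -0.4, np.float64(-0.075), 0.3], [-1.8, -0.7, -0.3, np.float64(-0.075), 0.3], [-1.8, -0.8, -0.3, np.float64(-0.075), 0.3], [-1.8, -1.0, -0.4, np.float64(-0.075), 0.3], [-1.6, -1.1, -0.3, np.float64(-0.075), 0.3], [-1.6, -1.2, -0.4, np.float64(-0.075), 0.3], [-1.5, -1.3, -0.3, np.float64(-0.075), 0.3]] ends [0.631  0.1076 0.3301] 3.567
```

Request:
{"method": "drive_tool", "body": {"targets": [[-1.9, -0.4, -0.3, -0.075, 0.3], [-2.0, -0.5, -0.4, -0.075, 0.3], [-1.8, -0.7, -0.3, -0.075, 0.3], [-1.8, -0.8, -0.3, -0.075, 0.3], [-1.8, -1.0, -0.4, -0.075, 0.3], [-1.6, -1.1, -0.3, -0.075, 0.3], [-1.6, -1.2, -0.4, -0.075, 0.3], [-1.5, -1.3, -0.3, -0.075, 0.3], [0, 0, 0, 0, 0.3], [0, 0, 0, 0, 0.3]]}}

```text
t: 17.45
ee_pos: [0.6307, 0.1082, 0.3286]
tcp_rot: [0.662, -3.067, -0.002]
force: [-0.1, 0.2, 0.4]
grip_width: 0.699
gripper_force: 0.0
```

```bash
python3 - <<'E'
from workcell import bot
from h import *
plan(bot,[.631,.1085,.245],3.569-2*np.pi,1,.3)
c=bot.calibration('wrist');np.save('w7.npy',c,allow_pickle=True);a=bot.snapshot('wrist')[:,:,::-1];cv2.imwrite('pics/w7.png',a)
w=lambda x,y,z:R.from_euler('z',-.173).apply([x,y,z])+[.4921,.1329,0]
h=.6+np.pi
print(pix(c,[w(.141,0,.091),w(.141+.022*np.cos(h),.022*np.sin(h),.091),w(.141-.022*np.cos(h),-.022*np.sin(h),.091)]).round())
cv2.imwrite('pics/m7.png',np.vstack([a[:330,:],cv2.imread('pics/w6.png')[:270]]))
E
```

```text
now 17.45 [0.6307 0.1082 0.3286] heading -2.716 j [ 0.55  0.56 -1.04  1.55  0.49  1.32  1.45] tilt [-0.004  0.001 -1.   ]
[[-0.04, 0.01, 8.36, np.float64(-0.002), 0.3]] ends [0.631  0.1085 0.245 ] -2.714
[[315. 217.]
 [315. 185.]
 [315. 248.]]
```

View pics/m7.png

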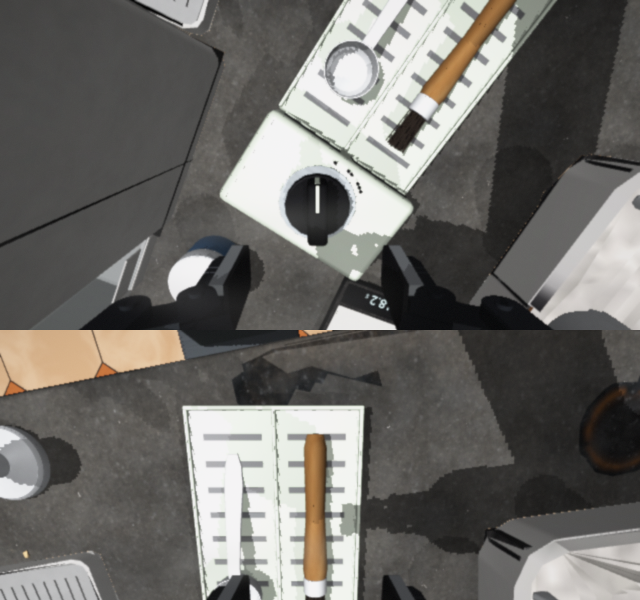

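Both items lie in their lanes with their heads to the box. The dial bar runs (317,178)–(317,243), skirt centre ~(319,205); pointer up, aligned with the tool.

```bash
python3 - <<'E'
from workcell import bot
from h import *
c=np.load('w7.npy',allow_pickle=True).item()
im=cv2.imread('pics/w7.png'); m=(im.max(2)<75).astype(np.uint8)
m[:, :270]=0;m[:,365:]=0;m[:165]=0;m[250:]=0
n,l,st,ce=cv2.connectedComponentsWithStats(m); k=1+st[1:,4].argmax(); print(st[k],ce[k])
q=st[k]; sk=world(c,[[q[0]+q[2]/2-.5,205]],.067)[0]
p,r=world(c,[[317,178],[317,237]],.091); print('skirt',sk,'bar ends',p,r,'mid',(p+r)/2,np.hypot(*(p-r)[:2]))
plan(bot,[*((p+r)/2)[:2],.243],-2.714,1,.3)
E
```

```text
[ 285  174   65   72 3143] [317.16226535 207.0750875 ]
skirt [0.62931957 0.10938302 0.067     ] bar ends [0.6065607  0.09887063 0.091     ] [0.64313804 0.11547502 0.091     ] mid [0.62484937 0.10717283 0.091     ] 0.040169736671880125
now 17.5 [0.6303 0.1087 0.3291] heading -2.715 j [ 0.55  0.55 -1.04  1.55  0.48  1.32  1.45] tilt [-0.003  0.    -1.   ]
[[0.56, 0.08, 8.61, np.float64(-0.001), 0.3]] ends [0.6249 0.1071 0.243 ] -2.714
```

Request:
{"method": "drive_tool", "body": {"targets": [[0.1, 0, 1.5, 0, 0.3], [0.1, 0.1, 2, 0, 0.3], [0, 0, 2, 0, 0.3], [0, 0, 1.6, 0, 0.3], [0, 0, 1, 0, 0.3], [0, 0, 0.4, 0, 0.3], [0, 0, 0, 0, 0.3], [0, 0, 0, 0, 0.6], [0, 0, 0, 0, 0.9], [0, 0, 0, 0, 0.9]], "newtons": 30}}

```text
t: 18.5
ee_pos: [0.6294, 0.1082, 0.2464]
tcp_rot: [-0.664, 3.069, -0.0]
force: [0.6, 0.1, -0.5]
grip_width: 0.191
gripper_force: 0.0
```

Request:
{"method": "drive_tool", "body": {"targets": [[0, 0, 0, 0, 1], [0, 0, 0, 0, 1], [0, 0, 0, 0, 1]], "newtons": 70}}

```text
t: 18.8
ee_pos: [0.6291, 0.1089, 0.2467]
tcp_rot: [-0.665, 3.069, 0.001]
force: [-2.3, 1.0, 5.5]
grip_width: 0.143
gripper_force: 69.9
```

```bash
python3 - <<'E'
from workcell import bot
from h import *
plan(bot,[.6285,.1082,.243],-2.714,1,1)
s=bot.get_state();print(s['force'],s['torque'],s['grip_width'],s['gripper_force'])
E
```

```text
now 18.8 [0.6291 0.1089 0.2467] heading -2.715 j [ 0.52  0.63 -0.99  1.63  0.55  1.19  1.4 ] tilt [ 0.001  0.001 -1.   ]
[[0.08, -0.04, 0.37, np.float64(-0.001), 1]] ends [0.6285 0.1082 0.243 ] -2.714
[-2.31809509  1.02810345  5.54647911] [0.18862332 0.47322181 0.0765445 ] 0.1430556807306997 69.8805320262909
```

Request:
{"method": "drive_tool", "body": {"targets": [[0, 0, 0, 0.1, 1], [0, 0, 0, 0.12, 1], [0, 0, 0, 0.12, 1], [0, 0, 0, 0.12, 1], [0, 0, 0, 0.12, 1], [0, 0, 0, 0.12, 1], [0, 0, 0, 0.12, 1], [0, 0, 0, 0.12, 1], [0, 0, 0, 0.12, 1], [0, 0, 0, 0.12, 1]]}}

```text
t: 19.8
ee_pos: [0.6291, 0.1104, 0.2467]
tcp_rot: [1.16, 2.919, 0.006]
force: [0.3, 5.5, 2.7]
grip_width: 0.144
gripper_force: 69.6
```

Request:
{"method": "drive_tool", "body": {"targets": [[0, 0, 0, 0.03, 1], [0, 0, 0, 0, 1], [0, 0, 0, 0, 1], [0, 0, 0, 0, 1]]}}

```text
t: 20.2
ee_pos: [0.6291, 0.1104, 0.2467]
tcp_rot: [1.194, 2.905, 0.006]
force: [-0.9, 4.2, 4.8]
grip_width: 0.146
gripper_force: 69.6
```

```bash
python3 - <<'E'
from workcell import bot
from h import *
plan(bot,[.6285,.1082,.243],2.368,1,1)
s=bot.get_state();print(s['force'],s['torque'],s['grip_width'],s['gripper_force'])
a=bot.snapshot('wrist')[:,:,::-1]; t=bot.snapshot('top')[:,:,::-1]; q=bot.snapshot('scene')[:,:,::-1]
z=lambda i,x0,x1,y0,y1:cv2.resize(i[y0:y1,x0:x1],(400,300),interpolation=cv2.INTER_CUBIC)
cv2.imwrite('pics/m8.png',np.hstack([np.vstack([a[50:350,120:520],z(a,240,400,160,280)]),np.vstack([z(t,220,340,110,200+0),z(q,220,340,190,280)])]))
E
```

```text
now 20.2 [0.6291 0.1104 0.2467] heading 2.362 j [ 0.36  0.53 -0.75  1.63  0.39  1.13  0.3 ] tilt [ 0.002  0.003 -1.   ]
[[-0.11, -0.2, 0.37, np.float64(-0.006), 1]] ends [0.6285 0.1082 0.243 ] 2.368
[-0.87500216  4.20167582  4.81129192] [1.07621821 0.2139478  0.14374238] 0.1464510602425496 69.56294775009155
```

View pics/m8.png

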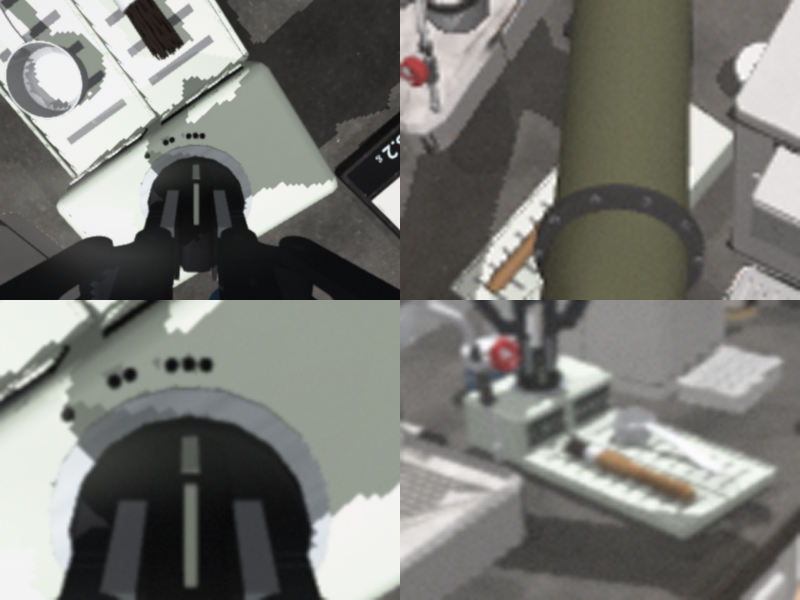

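The pointer line (x≈190) stands at the middle of the three dots (172, 189, 206). Both items lie flat in their lanes, and the grip is holding against about 0.14 N m. Handing in.

```bash
python3 -c "
from workcell import bot
print(bot.hand_in())"
```

```text
the job is handed in; nothing more can be done
None
```

The brush and scoop lie flat in the left and right lanes with their heads to the blower box, and I handed the job in at about 20 s with the dial held at the third click; no verdict came back.

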